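Set the seed forceps to their marked gap over the sunflower dish

TASK

Lift the sprung seed forceps off their rest, carry them to the dish of black sunflower seeds and squeeze them until the tips stand as far apart as the green gauge mark between them is wide (12 mm), never letting the tips pinch shut. Finish while holding them there: level, the tips a few centimetres above the middle of the sunflower dish, touching nothing, the gap held steady at the mark. Do not put the forceps down or let go, and leave both dishes and the spatula where they are.

Things in the scene. Friction and masses are not known exactly. Their poses are not given: they have to be found in the camera images.
- forceps: loose steel sprung forceps lying flat on the rest, blades side by side, 200 mm long, 12 mm high, 80 g. Origin: on the underside (30 mm above the bench at the start), on the centre line, midway between the black finger grips. x points to the tips (60 mm ahead), y to the left blade, z up. The closed bow with the pivots lies 130 mm behind the origin, its round end 144 mm behind
- forceps_mid (a point): centre between the two black finger grips, 6 mm above the underside; axes as the forceps. Squeeze here along y. Each grip is 34 mm long and 12 mm high. Width over the grips: 43.5 mm free (tip gap 36 mm), 27.2 mm at the mark (tip gap 12 mm); the gap changes 1.46 times as much. Springs push the grips apart, 4 N each when free, 10 N at the mark: set the opening; a full-force grip shuts the tips
- forceps_tips (a point): point on the centre line between the tips, 60 mm ahead of forceps_mid, 4 mm above the underside; axes as the forceps. Just behind it, 34 to 50 mm ahead of forceps_mid, sits the green gauge mark, 12 mm wide, on a thin steel tongue that runs along the centre line 13 to 15.5 mm above the underside, clear over the blades; it does not stop them
- tip_left (a point): inner face of the left blade at its very tip, 4 mm above the underside; the tip gap is the distance from here to tip_right
- tip_right (a point): inner face of the right blade at its very tip, 4 mm above the underside
- blade_left (a joint): angle of the left blade about its pivot, rad: 0 free (open), 0.063 at the mark, 0.092 fully squeezed; both blades turn about alike, and the tip gap is about 36 mm minus 190 mm times the sum of the two angles
- blade_right (a joint): the same for the right blade
- rest: fixed grey rest that carries the forceps: a base plate 215 x 66 mm, 6 mm thick, with two grey saddles 30 mm high and 14 mm thick, centred 105 mm behind and 47 mm ahead of its origin, with small cheeks up to 40 mm high. Origin on the bench below the finger grips, x towards the tips
- sunflower_dish: round white dish, 100 mm across, 14 mm high, holding large black sunflower seeds; origin at the centre of its underside
- sunflower_dish_mid (a point): centre of the sunflower dish, at rim height (14 mm)
- wheat_dish_mid (a point): centre, at rim height, of a like white dish holding small golden wheat grains; not the target
- spatula: spatula 170 mm long lying near the robot on its right

How it is judged:
By the outcome, as a careful person would: the job done as asked, in the order asked, and still so for the second after the job is handed in, while the arm keeps its last pose, push and grip.
It also fails if it takes over 40 s, if anything falls off the work surface, if the arm or the gripper's body presses on something with over 40 N, if the wrist force passes 120 N, or if a joint passes its speed limit or range.

ROBOT

A 7-joint arm with a two-finger parallel gripper is mounted at the origin on the work surface. World frame = base frame: x ahead of the robot, y to its left, z up, the work surface at z = 0. Lengths are in m, angles in rad, forces in N, time in s.
With the tool pointing down it reaches from about 0.4 to 0.85 m from the base axis. Payload 4.5 kg.
Tool frame: the origin (TCP) lies at the very end of the fingers, on their centre line; the grasp point (between the pads) lies 19 mm behind it; z points along the fingers, y is the line along which they close (so a half turn about z gives the same grasp; the last joint's range is limited). The gripper opens to 88 mm and grips with 3 to 60 N. Pads are 18 mm wide; open, the fingers measure 123 mm over their backs; the gripper's body (75 mm by 187 mm) begins 45 mm behind the grasp point.
Start: joints at [1.166, 0.689, -0.195, 1.565, 0.157, 0.902, -0.215], TCP at [0.266, -0.566, 0.239] pointing down, gripper open.
Joint ranges: [-3.01, 3.01], [-0.46, 2.08], [-1.47, 1.51], [0.13, 2.56], [-1, 4.14], [0.04, 2.09], [-2.66, 2.66]. Speed limits (rad/s): [2.57, 2.57, 3.14, 3.14, 3.14, 3.14, 3.14].

INTERFACE

Orientations are given as a unit quaternion [x, y, z, w].
In Python, from plant import r gives the robot as it stands. The module is installed in compiled form; this text tells all that it offers.
- The arm moves only by the tool step_arm, never from a script. Its argument "increments" is a list of rows, each a list of 2 entries, a list of its own where there are three numbers: the shift along the world's x, y, z in cm, then the turn, a rotation vector about the world's x, y, z in degrees. A call has exactly 10 rows; each row shifts and turns the commanded pose from where the row before left it; what a row does not reach is not made up. A row lasts 1/10 s, in which the tool goes at most 50 mm and 8.59 degrees, less where a joint would pass 70% of its speed; a pose out of reach is approached as far as the arm can. A call is refused whole if a number of a shift passes 5 or a number of a turn 8.59, either way. A call with a gripper value outside its range is refused whole. "fingers" is the opening, from 0 (shut) to 1 (fully open), set as the call begins (left out, the last holds). The fingers move at their own pace and stop on an object; "grip_force" is the grip in N (left out, the last holds). Time passes only in rows, so rows that do not move let the fingers close, or fill a call up. It gives the time, the measured TCP pose, the force, the opening and the grip force at its end, in the units of the state.
- r.get_state(): the state, without advancing time (a new reading comes with each control period).
- r.snapshot(name): name is "side" or "top"; returns (picture, depth): 480x640x3 uint8, red, green, blue; 480x640 float32, m along the optical axis (not along the pixel's ray), 0 where there is no reading.
- r.calibration(name): a dict with "fov_y" (degrees; the focal length in pixels is half the picture's height over the tangent of half this angle, whatever the lens; pixels are square), "cx", "cy" (the principal point, pixels), "R" (3x3) and "t" (3): a world point X has camera coordinates R X + t. Camera axes: x right, y down, z forward; pixel columns grow to the right and rows downward; lengths in m; the calibration is good to about 2 mm. A picture is of the moment at which its call begins. calibration takes no time and is no camera call.
- r.finish_job(): hands the job in; it is judged then, once.
The state is a dict: "clock": time; "q": joint angles; "qd": joint speeds; "joint_torque": joint torques, N m; "tool_pos": TCP position; "eef_rot": TCP orientation; "contact_force": force on the tool from outside, world axes, zero at the start; "moment": the same for the moment, N m; "opening": opening from 0.0 (shut) to 1.0 (fully open); "finger_force": force on a finger pad.
Only numpy, scipy, OpenCV 4.12 (cv2) and the standard library are available. Lean on these libraries where they do the work, as an engineer would, in place of code of your own. Each camera call takes 0.05 s, during which the arm holds its last target. There are 200 camera calls.

## Working session

There is one attempt and no reset: what is moved stays moved. The work goes in short steps, Python scripts to look and compute and a tool call to move; the robot and the scene stay as the last step left them, time stands still between calls to the robot, and variables do not carry over. Pictures are saved under pics/ and viewed, at most 10 in all, crops included, and the job is handed in when it is done.

Besides the shell and the picture viewer there is one more tool, called after ">>>" as name(argument=value, ...) on one line, values as JSON. step_arm: Moves the arm, as the interface text tells. Its arguments: {"type":"object","properties":{"increments":{"type":"array","items":{"type":"array"}},"fingers":{"type":"number"},"grip_force":{"type":"number"}},"required":["increments"]}

```bash
mkdir -p pics
cat > h.py <<'E'
import numpy as np, cv2
from plant import r
def snap(n,name):
    p,d=r.snapshot(n); cv2.imwrite(f'pics/{name}.png',p[:,:,::-1]); np.save(f'pics/{name}.npy',d); return p,d
def ray(n,u,v):
    c=r.calibration(n); f=240/np.tan(np.radians(c['fov_y']/2)); R=np.array(c['R']);t=np.array(c['t'])
    return -R.T@t, R.T@np.array([(u-c['cx'])/f,(v-c['cy'])/f,1])
def onz(n,u,v,z):
    o,d=ray(n,u,v); return o+d*(z-o[2])/d[2]
def proj(n,X):
    c=r.calibration(n); f=240/np.tan(np.radians(c['fov_y']/2)); x=np.array(c['R'])@X+np.array(c['t'])
    return f*x[0]/x[2]+c['cx'],f*x[1]/x[2]+c['cy']
E
python3 - <<'E'
from h import *
s=r.get_state(); print(s)
for n in('top','side'):
    snap(n,n+'0'); print(r.calibration(n))
E
```

```text
{'clock': 0.0, 'q': array([ 1.16577073,  0.68998023, -0.1945189 ,  1.56635121,  0.15731402,
        0.90251854, -0.21507464]), 'qd': array([-0.000623  , -0.00051074, -0.00173902, -0.00190911,  0.0009339 ,
        0.00013447, -0.00065086]), 'joint_torque': array([ 4.05409546e-04, -5.27558720e+01, -1.26720652e+00, -1.53427488e+01,
       -5.27737022e-02,  6.60275124e-03,  2.00874315e-04]), 'tool_pos': array([ 0.26522694, -0.56522157,  0.23791061]), 'eef_rot': array([ 9.76011598e-01,  2.17716542e-01, -2.73778123e-04, -8.90601781e-04]), 'contact_force': array([-0.83852318,  0.71838208,  0.95170361]), 'moment': array([ 0.00639506,  0.03062217, -0.03229482]), 'finger_force': 0.0, 'opening': 1.0048623410995658}
{'fov_y': 54.62186851198152, 'cx': 323.81808708513773, 'cy': 244.82433800315664, 'R': array([[-0.02470946, -0.99933442,  0.02683565],
       [-0.98396732,  0.01956911, -0.177272  ],
       [ 0.17662886, -0.0307857 , -0.98379596]]), 't': array([-0.04654255,  0.48977379,  0.90248508])}
{'fov_y': 45.050383556207876, 'cx': 324.66403360639873, 'cy': 242.8816354531441, 'R': array([[-0.69858544, -0.71548953, -0.00728796],
       [-0.37888235,  0.37853285, -0.84448863],
       [ 0.60698151, -0.58718618, -0.53552389]]), 't': array([0.30785276, 0.23749161, 0.93535946])}
```

View pics/top0.png

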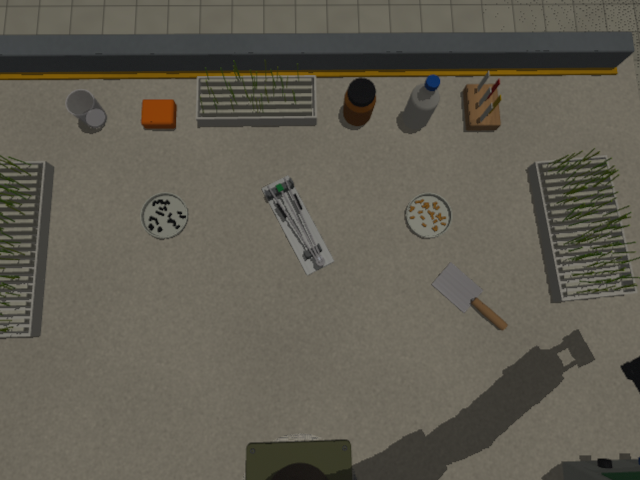

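View pics/side0.png

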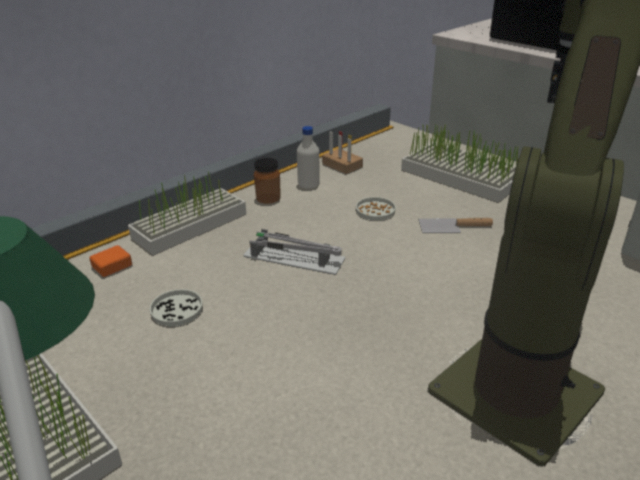

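The top view shows the sunflower dish at about (165,216) and the wheat dish at (428,215). The forceps run from the tips near (278,186) to the bow near (320,263), with the black grips near (280,212) and (297,202). The side view shows the same layout, and the tips point away from the robot.

Run:
```python
from h import *
p=cv2.imread('pics/top0.png'); d=np.load('pics/top0.npy')
cv2.imwrite('pics/crop0.png',cv2.resize(p[170:280,250:345],None,fx=6,fy=5.4,interpolation=cv2.INTER_CUBIC)[:600])
cv2.imwrite('pics/crop0.png',cv2.resize(p[170:280,250:345],None,fx=5,fy=5,interpolation=cv2.INTER_CUBIC))
hsv=cv2.cvtColor(p,cv2.COLOR_BGR2HSV)
g=np.zeros(p.shape[:2],bool);g[170:280,250:345]=1
gm=g&(hsv[...,0]>45)&(hsv[...,0]<90)&(hsv[...,1]>110)
v,u=np.nonzero(gm);print('green',len(u),u.mean(),v.mean(),onz('top',u.mean(),v.mean(),.0455))
k=(g&(hsv[...,2]<50)).astype(np.uint8)
n,l,s,c=cv2.connectedComponentsWithStats(k)
for i in range(1,n):
    if s[i,4]>8:print(s[i],c[i],onz('top',*c[i],.042))
# white dish
w=np.zeros(p.shape[:2],np.uint8); w[180:250,130:205]=((hsv[...,2]>165)&(hsv[...,1]<40))[180:250,130:205]
cs,_=cv2.findContours(w,cv2.RETR_EXTERNAL,cv2.CHAIN_APPROX_NONE)
h=cv2.convexHull(np.vstack([x for x in cs if len(x)>15]));e=cv2.fitEllipse(h);print(e,onz('top',*e[0],.014))
```

```text
green 38 279.3157894736842 187.47368421052633 [0.61116967 0.03196742 0.0455    ]
[289 181   5   8  20] [291.2 184.8] [0.61765317 0.00740507 0.042     ]
[283 186   6   6  18] [285.61111111 189.16666667] [0.60838111 0.01914226 0.042     ]
[275 188   6   8  26] [277.23076923 192.42307692] [0.60163728 0.03660188 0.042     ]
[267 193   7   7  26] [269.80769231 196.80769231] [0.59245949 0.05202858 0.042     ]
[294 194   8  15  28] [297.64285714 201.35714286] [ 0.58171132 -0.00549751  0.042     ]
[276 203  11  15  50] [280.94 210.42] [0.56296708 0.02923148 0.042     ]
[305 255   8   4  15] [308.33333333 256.66666667] [ 0.46523277 -0.02547293  0.042     ]Traceback (most recent call last):
  File "<stdin>", line 16, in <module>
    return _nx.concatenate(arrs, 0, dtype=dtype, casting=casting)
           ~~~~~~~~~~~~~~~^^^^^^^^^^^^^^^^^^^^^^^^^^^^^^^^^^^^^^^
ValueError: need at least one array to concatenate
```

View pics/crop0.png

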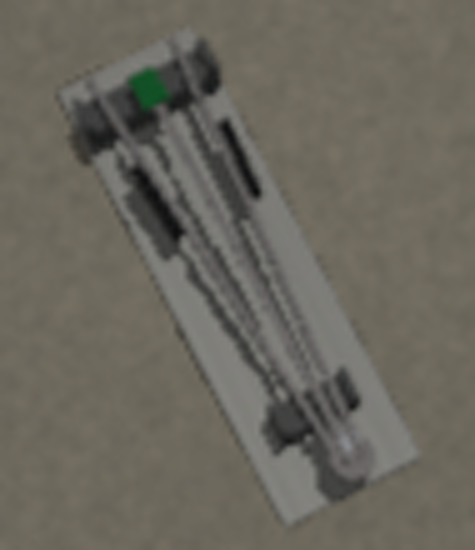

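The crop shows the green mark at (279.6,187.6), the grips at about (281.6,210.6) and (298.2,201.6), and the round bow end at about (320.4,261). The rest plate's corners are at crop (60,92), (187,28), (418,455) and (290,525).

Run:
```python
from h import *
P=lambda u,v,z:onz('top',u,v,z)[:2]
G=P(279.6,187.6,.0455); B=P(320.4,261,.042)
gm=(P(281.6,210.6,.042)+P(298.2,201.6,.042))/2
print('G',G,'B',B,'mid',gm, 'axis GB',np.degrees(np.arctan2(*(G-B)[::-1])),np.linalg.norm(G-B))
C=[P(250+a/5-.4,170+b/5-.4,.006) for a,b in((60,92),(187,28),(418,455),(290,525))]
f=(C[0]+C[1])/2;b=(C[2]+C[3])/2
ax=f-b;print('rest',f,b,np.degrees(np.arctan2(ax[1],ax[0])),np.linalg.norm(ax),np.linalg.norm(C[0]-C[1]))
u=(G-B)/np.linalg.norm(G-B);print('mid from green',G-.042*u,'from bow',B+.135*u)
p=cv2.imread('pics/top0.png').astype(int);hsv=cv2.cvtColor(p.astype(np.uint8),cv2.COLOR_BGR2HSV)
w=np.zeros(p.shape[:2],np.uint8); w[185:248,133:200]=(((hsv[...,1]<25)&(hsv[...,2]>115)))[185:248,133:200]
print(hsv[216,130],hsv[216,150],hsv[195,165])
cs,_=cv2.findContours(w,cv2.RETR_EXTERNAL,cv2.CHAIN_APPROX_NONE)
h=cv2.convexHull(max(cs,key=len));e=cv2.fitEllipse(h);print(e,onz('top',*e[0],.014))
d=np.load('pics/side0.npy')
s=r.get_state();from scipy.spatial.transform import Rotation as R
print(R.from_quat(s['eef_rot']).as_matrix())
```

```text
G [0.61088758 0.03138107] B [ 0.45583569 -0.04977537] mid [0.57186549 0.01061558] axis GB 27.62822121272391 0.17500700966624522
rest [0.63693058 0.04518134] [ 0.44706121 -0.05036824] 26.71330196163094 0.21255611515642403 0.061811270342112826
mid from green [0.57367661 0.0119043 ] from bow [0.57544235 0.01282852]
[ 21  40 109] [30 20 63] [30 21 84]
((165.364501953125, 216.0889434814453), (38.983482360839844, 41.23456573486328), 70.04530334472656) [0.56223391 0.27408782 0.014     ]
[[ 9.05234010e-01  4.24912684e-01 -7.73482353e-04]
 [ 4.24913376e-01 -9.05232922e-01  1.40716503e-03]
 [-1.02259422e-04 -1.60247664e-03 -9.99998711e-01]]
```

>>> step_arm(increments=[[[1.6,3,0],[0,0,0.2]],[[1.6,3,0],[0,0,0.2]],[[1.6,3,0],[0,0,0.2]],[[1.6,3,0],[0,0,0.2]],[[1.6,3,0],[0,0,0.2]],[[1.6,3,0],[0,0,0.2]],[[1.6,3,0],[0,0,0.2]],[[1.6,3,0],[0,0,0.2]],[[1.6,3,0],[0,0,0.2]],[[1.6,3,0],[0,0,0.2]]], fingers=1)

```text
clock: 1.1
tool_pos: [0.4258, -0.2645, 0.2385]
eef_rot: [0.972, 0.235, -0.0, -0.0]
contact_force: [0.0, 0.9, 0.2]
opening: 0.995
finger_force: 0.0
```

>>> step_arm(increments=[[[1.6,3,-0.5],[0,0,0]],[[1.6,3,-0.5],[0,0,0]],[[1.6,3,-1],[0,0,0]],[[1.6,3,-1],[0,0,0]],[[1.6,3,-1],[0,0,0]],[[1.6,3,-1],[0,0,0]],[[1.6,3,-1],[0,0,0]],[[1.6,3,-1],[0,0,0]],[[1.6,3,-1],[0,0,0]],[[0,0,0],[0,0,0]]])

```text
clock: 2.1
tool_pos: [0.5708, 0.0109, 0.1573]
eef_rot: [0.971, 0.239, 0.001, -0.002]
contact_force: [-0.9, 0.5, -0.1]
opening: 1.003
finger_force: 0.0
```

>>> step_arm(increments=[[[0.3,0.1,-1.5],[0,0,0]],[[0,0,-2],[0,0,0]],[[0,0,-2],[0,0,0]],[[0,0,-2],[0,0,0]],[[0,0,-2],[0,0,0]],[[0,0,-1.5],[0,0,0]],[[0,0,-1.5],[0,0,0]],[[0,0,-1],[0,0,0]],[[0,0,-0.5],[0,0,0]],[[0,0,0],[0,0,0]]])

```text
clock: 3.1
tool_pos: [0.5724, 0.0051, 0.0183]
eef_rot: [0.972, 0.235, -0.0, 0.0]
contact_force: [0.4, 0.0, -0.1]
opening: 1.0
finger_force: 0.0
```

Run:
```python
from h import *
s=r.get_state();print(s['tool_pos'],s['contact_force'])
p,d=snap('side','side1');snap('top','top1')
a=cv2.resize(p[200:290,220:370,::-1],None,fx=5,fy=5,interpolation=cv2.INTER_CUBIC);cv2.imwrite('pics/side1c.png',a)
```

```text
[0.57237295 0.00512378 0.01828219] [ 0.38557781  0.04260477 -0.08469859]
```

View pics/side1c.png

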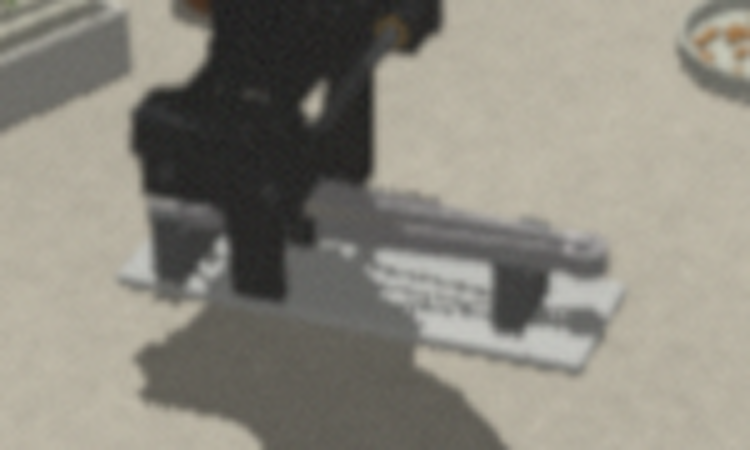

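The side crop shows the near finger at crop (260,240), clear of the base plate, with the rear of the left grip just behind it ending near (314,235). The tool sits about 6 mm low in y, so I'll check the grip's position along the forceps before correcting.

Run:
```python
from h import *
a=np.radians(27.2);x=np.array([np.cos(a),np.sin(a),0]);y=np.array([-np.sin(a),np.cos(a),0]);z=np.array([0,0,1])
m=np.array([.5735,.012,0])
for n,q in(('grip rear low',(-.017,.0217,.030)),('grip rear top',(-.017,.0217,.042)),('bow end',(-.144,0,.036)),('rest corner back left',None)):
    if q: u,v=proj('side',m+x*q[0]+y*q[1]+z*q[2]);print(n,(u-220)*5,(v-200)*5)
T=np.array([.5724,.0051,.0183])
b=np.radians(27.2)
for sx in(-.009,.009):
    u,v=proj('side',T+x*sx+y*.0615);print('finger end outer',(u-220)*5,(v-200)*5)
```

```text
grip rear low 307.5511319686956 245.39352096942793
grip rear top 306.2202065530974 221.75407084658673
bow end 606.302550221447 257.05593913780274
finger end outer 269.7747888375753 309.23040332703806
finger end outer 230.40876554323404 301.870901956201
```

>>> step_arm(increments=[[[0,0.3,-0.1],[0,0,0]],[[0,0.35,0],[0,0,0]],[[0,0,0],[0,0,0]],[[0,0,0],[0,0,0]],[[0,0,0],[0,0,0]],[[0,0,0],[0,0,0]],[[0,0,0],[0,0,0]],[[0,0,0],[0,0,0]],[[0,0,0],[0,0,0]],[[0,0,0],[0,0,0]]], fingers=0.54, grip_force=30)

```text
clock: 4.2
tool_pos: [0.5726, 0.0117, 0.0177]
eef_rot: [0.972, 0.235, 0.0, 0.0]
contact_force: [0.1, 1.0, 0.3]
opening: 0.54
finger_force: 0.0
```

>>> step_arm(increments=[[[0,0,0],[0,0,0]],[[0,0,0],[0,0,0]],[[0,0,0],[0,0,0]],[[0,0,0],[0,0,0]],[[0,0,0],[0,0,0]],[[0,0,0],[0,0,0]],[[0,0,0],[0,0,0]],[[0,0,0],[0,0,0]],[[0,0,0],[0,0,0]],[[0,0,0],[0,0,0]]], fingers=0.39)

```text
clock: 5.2
tool_pos: [0.5726, 0.0117, 0.0177]
eef_rot: [0.972, 0.235, 0.0, 0.0]
contact_force: [-0.2, -0.4, -0.1]
opening: 0.392
finger_force: 7.1
```

>>> step_arm(increments=[[[0,0,0],[0,0,0]],[[0,0,0],[0,0,0]],[[0,0,0],[0,0,0]],[[0,0,0],[0,0,0]],[[0,0,0.2],[0,0,0]],[[0,0,0.4],[0,0,0]],[[0,0,0.6],[0,0,0]],[[0,0,0.8],[0,0,0]],[[0,0,0.8],[0,0,0]],[[0,0,0.8],[0,0,0]]], fingers=0.345)

```text
clock: 6.2
tool_pos: [0.5727, 0.0117, 0.0547]
eef_rot: [0.972, 0.235, 0.0, 0.0]
contact_force: [0.4, 0.6, -1.3]
opening: 0.346
finger_force: 8.3
```

>>> step_arm(increments=[[[0,0,0.8],[0,0,0]],[[0,0,0.8],[0,0,0]],[[0,0,0.8],[0,0,0]],[[0,0,0.8],[0,0,0]],[[0,0,0.8],[0,0,0]],[[0,0,0.6],[0,0,0]],[[0,0,0.4],[0,0,0]],[[0,0,0.2],[0,0,0]],[[0,0,0],[0,0,0]],[[0,0,0],[0,0,0]]])

```text
clock: 7.2
tool_pos: [0.5724, 0.0117, 0.1055]
eef_rot: [0.972, 0.235, -0.0, -0.0]
contact_force: [-0.3, -0.7, -1.5]
opening: 0.347
finger_force: 8.3
```

Run:
```python
from h import *
s=r.get_state();print(s['tool_pos'],s['contact_force'],s['moment'],s['opening'],s['finger_force'])
p,d=snap('side','side2');t,_=snap('top','top2')
a=cv2.resize(p[170:290,220:370,::-1],None,fx=4,fy=4,interpolation=cv2.INTER_CUBIC)
cv2.imwrite('pics/side2c.png',a)
```

```text
[0.57236196 0.01169448 0.10549516] [-0.26701687 -0.6713907  -1.468934  ] [ 0.00515324  0.00132021 -0.01181181] 0.34707802206272925 8.338681301102042
```

View pics/side2c.png

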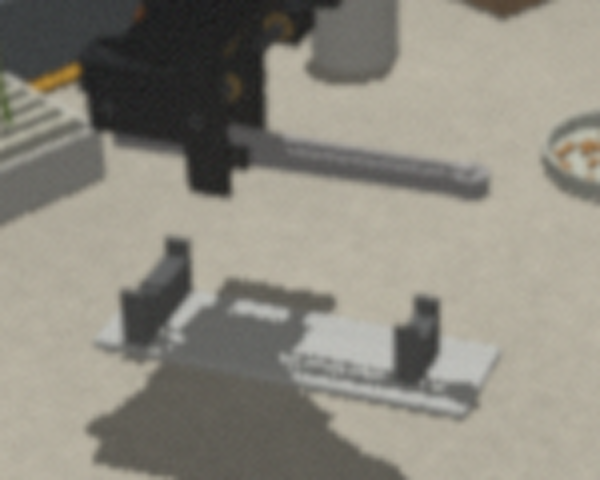

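The side crop shows the forceps lifted clear, with the bow end at crop (480,178). They look level above the empty rest, so I'll carry them to the dish.

>>> step_arm(increments=[[[0,0.5,0],[0,0,0]],[[-0.4,1,0],[0,0,0]],[[-0.4,1.5,0],[0,0,0]],[[-0.4,1.5,0],[0,0,0]],[[-0.4,1.5,0],[0,0,0]],[[-0.4,1.5,0],[0,0,0]],[[-0.4,1.5,0],[0,0,0]],[[-0.4,1.5,0],[0,0,0]],[[-0.4,1.5,0],[0,0,0]],[[-0.4,1.5,0],[0,0,0]]])

```text
clock: 8.3
tool_pos: [0.5356, 0.1492, 0.1058]
eef_rot: [0.972, 0.236, -0.0, -0.0]
contact_force: [-0.3, 0.2, -1.5]
opening: 0.351
finger_force: 8.3
```

>>> step_arm(increments=[[[-0.4,1.5,0],[0,0,0]],[[-0.4,1.5,0],[0,0,0]],[[-0.4,1.5,0],[0,0,0]],[[-0.4,1.5,0],[0,0,0]],[[-0.4,1.5,0],[0,0,0]],[[-0.3,1,-0.5],[0,0,0]],[[-0.3,1,-0.8],[0,0,0]],[[-0.1,0.5,-0.8],[0,0,0]],[[0,0,-0.6],[0,0,0]],[[0,0,-0.3],[0,0,0]]])

```text
clock: 9.3
tool_pos: [0.5093, 0.2457, 0.0747]
eef_rot: [0.972, 0.234, -0.001, 0.001]
contact_force: [0.0, -0.7, -1.3]
opening: 0.343
finger_force: 8.3
```

>>> step_arm(increments=[[[0,0,-0.5],[0,0,0]],[[0,0,-0.8],[0,0,0]],[[0,0,-0.8],[0,0,0]],[[0,0,-0.8],[0,0,0]],[[0,0,-0.6],[0,0,0]],[[0,0,-0.3],[0,0,0]],[[0,0,-0.1],[0,0,0]],[[0,0,0],[0,0,0]],[[0,0,0],[0,0,0]],[[0,0,0],[0,0,0]]])

```text
clock: 10.3
tool_pos: [0.5098, 0.2468, 0.037]
eef_rot: [0.972, 0.235, 0.0, -0.0]
contact_force: [-0.1, 0.0, -0.9]
opening: 0.343
finger_force: 8.3
```

>>> step_arm(increments=[[[0,0,0],[0,0,0]],[[0,0,0],[0,0,0]],[[0,0,0],[0,0,0]],[[0,0,0],[0,0,0]],[[0,0,0],[0,0,0]],[[0,0,0],[0,0,0]],[[0,0,0],[0,0,0]],[[0,0,0],[0,0,0]],[[0,0,0],[0,0,0]],[[0,0,0],[0,0,0]]], fingers=0.308)

```text
clock: 11.3
tool_pos: [0.5095, 0.2467, 0.0367]
eef_rot: [0.972, 0.235, 0.0, 0.0]
contact_force: [-0.5, -1.6, -0.6]
opening: 0.312
finger_force: 9.6
```

Run:
```python
from h import *
s=r.get_state();print(s['tool_pos'],s['contact_force'],s['moment'],s['opening'],s['finger_force'])
p,d=snap('side','side3');t,_=snap('top','top3')
a=cv2.resize(p[215:350,120:270,::-1],None,fx=4,fy=4,interpolation=cv2.INTER_CUBIC)
b=cv2.resize(t[170:305,120:245,::-1],None,fx=4,fy=4,interpolation=cv2.INTER_CUBIC)
cv2.imwrite('pics/s3c.png',a);cv2.imwrite('pics/t3c.png',b)
a=np.radians(27.0);x=np.array([np.cos(a),np.sin(a),0]);y=np.array([-np.sin(a),np.cos(a),0])
g=s['tool_pos']+[0,0,.019]
for n,q in(('tips',(.06,0,-.002)),('tipL',(.06,.006,-.002)),('tipR',(.06,-.006,-.002)),('green',(.042,0,.0095)),('bow',(-.144,0,0)),):
    X=g+x*q[0]+y*q[1]+[0,0,q[2]]
    u,v=proj('side',X);w=proj('top',X);print(n,X.round(4),'side',(u-120)*4,(v-215)*4,'top',(w[0]-120)*4,(w[1]-170)*4)
w=proj('top',np.array([.5622,.2741,.014]));v=proj('side',np.array([.5622,.2741,.014]));print('dish',(w[0]-120)*4,(w[1]-170)*4,(v[0]-120)*4,(v[1]-215)*4)
```

```text
[0.50954959 0.24669583 0.0367335 ] [-0.46189533 -1.55390187 -0.58079874] [-0.05604949 -0.05103149  0.00213101] 0.311700129773459 9.573070853948593
tips [0.563  0.2739 0.0537] side 218.7217758186914 287.11996742797123 top 157.5851131003268 164.16008394123753
tipL [0.5603 0.2793 0.0537] side 211.95663372450815 294.43034175005346 top 146.70014962002824 169.57517236238073
tipR [0.5657 0.2686 0.0537] side 225.42755126876887 279.8737443660723 top 168.45514260863877 158.75242492295217
green [0.547  0.2658 0.0652] side 249.0257890406932 274.4604478175643 top 165.520581412404 189.38116846317757
bow [0.3812 0.1813 0.0557] side 619.5864304780482 368.9918448450717 top 333.5004674588188 520.7133950528864
dish 181.43238369350172 184.41880982457474 231.4634487523116 354.7027587660134
```

View pics/s3c.png

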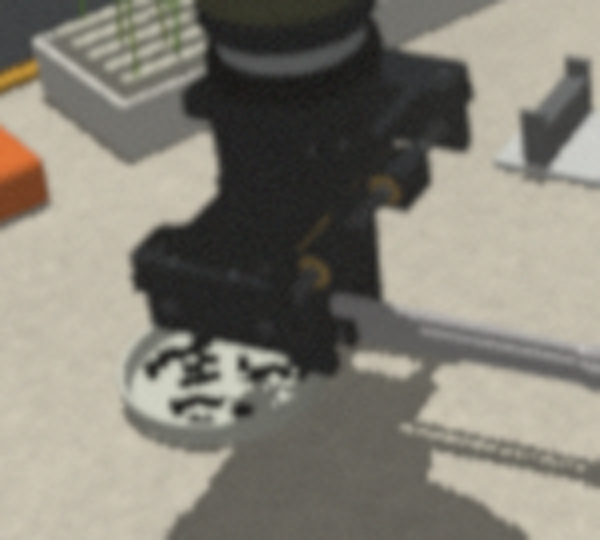

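View pics/t3c.png

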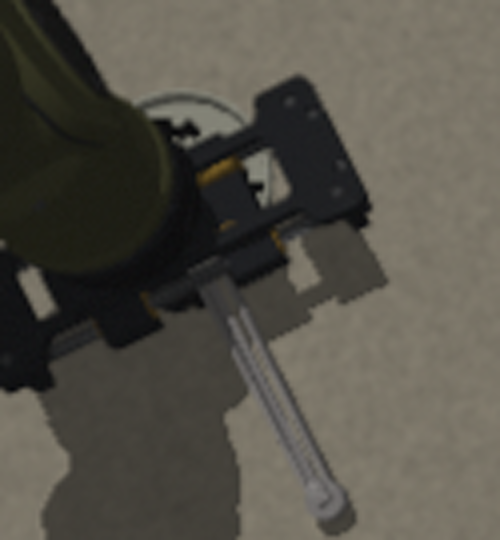

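The side crop shows the gripper hiding the tips above the dish, with the blades running out at right-centre near (590,362). The top crop shows the bow end at about (330,505) and its far edge near (335,520), which agrees with the predicted level pose. I'll average the opening readings and check the level.

Run:
```python
from h import *
o=[];ff=[]
for i in range(8):
    p,_=r.snapshot('side');s=r.get_state();o.append(s['opening']);ff.append(s['finger_force'])
print(np.mean(o)*88,np.std(o)*88,np.mean(ff),s['clock'],s['tool_pos'])
a=np.radians(27.0);x=np.array([np.cos(a),np.sin(a),0])
b=cv2.resize(p[260:350,190:310,::-1],None,fx=6,fy=6,interpolation=cv2.INTER_CUBIC)
for deg in(0,5):
  c,sn=np.cos(np.radians(deg)),np.sin(np.radians(deg))
  for n,X in(('top',s['tool_pos']+[0,0,.019]+x*(-.144)*c+np.array([0,0,.006-.144*sn])),('bot',s['tool_pos']+[0,0,.019]+x*(-.144)*c+np.array([0,0,-.006-.144*sn]))):
    u,v=proj('side',X);u=(u-190)*6;v=(v-260)*6;print(deg,n,u,v)
    cv2.circle(b,(int(u),int(v)),3,(0,0,255) if deg==0 else (255,0,0),-1)
cv2.imwrite('pics/s4c.png',b)
```

```text
27.190615412426787 0.15310726975577116 9.573164361063391 11.8 [0.50953439 0.24670064 0.03674219]
0 top 508.3170024142738 267.57599217245115
0 bot 510.47383442381454 299.3147496166441
5 top 508.8724786882917 300.39753939521313
5 bot 511.01163688020665 331.72399503089423
```

View pics/s4c.png

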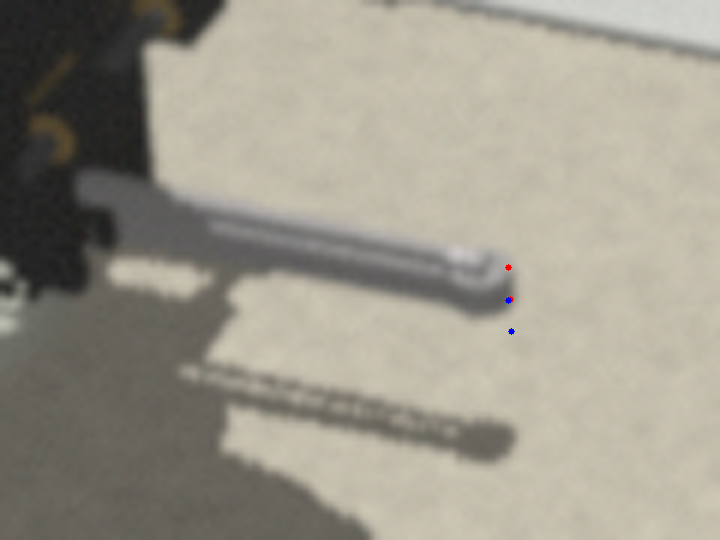

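The bow end at crop (508,285) sits on the red level markers and is clear of the blue 5° ones, so the forceps are level. The mean width over the grips is 27.2 mm, which is the mark, and the tips are computed to be 4 cm above the dish centre.

```bash
python3 -c "
from plant import r
print(r.finish_job())"
```

```text
the job is handed in; nothing more can be done
None
```

I handed the job in at about 12 s with the forceps held level, tips about 4 cm above the middle of the sunflower dish and 27.2 mm over the grips (the 12 mm mark); the gripper hid the tips from both cameras, so the gap comes from the finger opening, not from sight.

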